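# Free the blender's hub cap, whichever way its thread runs

### The arm

A 6-joint arm with a two-finger parallel gripper is mounted at the origin on a cart in front of the work surface, level with it; the furniture and walls round the work are solid. World frame = base frame: x ahead of the robot, y to its left, z up, the work surface at z = 0. Lengths are in m, angles in rad, forces in N, time in s.
With the tool pointing down it reaches from about 0.425 to 0.95 m from the base axis. Payload 3.5 kg.
Tool frame: the origin (TCP) lies at the very end of the fingers, on their centre line; the grasp point (between the pads) lies ctrl.grip_point_offset behind it (ctrl.grip_point_offset is the distance from the TCP to the grasp point, in m); z points along the fingers, y is the direction in which the jaws open and shut (so a half turn about z gives the same grasp; the last joint's range is limited). The gripper opens to 85 mm and grips with 20 to 120 N. Pads are 22 mm wide; open, the fingers measure 114 mm over their backs; the gripper's body (76 mm by 85 mm) begins 54 mm behind the grasp point. The pads swing forward as they close: fully open they stand 13 mm farther back than shut.
Start: joints at [1.165, 0.286, 1.577, -0, 1.279, -0.15], TCP at [0.171, 0.653, 0.231] pointing down, gripper open.
Joint ranges: [-2.77, 2.77], [-0.9, 2.22], [0.21, 2.48], [-1.53, 4.67], [0.24, 2.81], [-2.84, 2.84]. Speed limits (rad/s): [2.79, 2.79, 3.14, 3.14, 3.14, 3.14].

### API

Orientations are given as a unit quaternion [x, y, z, w].
In Python, from plant import ctrl gives the robot as it stands.
- The arm moves only by the tool servo_tool, never from a script. Its argument "increments" is a list of rows, each a list of 5 numbers: the opening, from 0 (shut) to 1 (fully open), then the shift along the world's x, y, z in units of 40 mm (1.0 is 40 mm), then the turn about the world's z in units of 5 degrees (1.0 is 5 degrees). A call has exactly 10 rows; each row is the pose to reach, as a shift and turn from the pose measured when the call began; what a row does not reach only later rows make up. A row lasts 1/12 s, in which the tool goes at most 41.7 mm and 7.16 degrees, less where a joint would pass 70% of its speed; a pose out of reach is approached as far as the arm can. A call with a gripper value outside its range is refused whole. The fingers move at their own pace and stop on an object; "grip_force" is the grip in N (left out, the last holds). Time passes only in rows, so rows that repeat a pose let the fingers close, or fill a call up. It gives the time, the measured TCP pose, the force and the opening at its end, in the units of the state.
- ctrl.get_state(): the state, without advancing time (a new reading comes with each control period).
- ctrl.read_camera(name): name is "scene" or "side" or "wrist"; returns a dict with "frame" (400x640x3 uint8, red, green, blue), "K" (3x3 intrinsics, pixels), "extrinsics" (4x4, takes a point from camera to world coordinates). Camera axes: x right, y down, z forward; pixel columns grow to the right and rows downward; lengths in m; the calibration is good to about 2 mm. The wrist camera is an equidistant fisheye: a pixel r from the principal point sees the ray r / f radians off the axis. A picture is of the moment at which its call begins. There is no depth.
- ctrl.sign_off(): hands the job in, once; it reports no verdict.
Trained networks look in a picture, given as the dict that the camera call returned (one of the last four; its "shot" number tells which), for a name from the list of things; names that differ only in an ending like _2 or _b are one class to them, and where a whole thing is asked for, a point or a joint stands for the part that bears it (a point fixed in the world has none). Each returns a list of dicts, best first, with "conf" (0 to 1); they miss things now and then, are a little off and sometimes report something else, mostly with a low value. They report only what shows in the picture. A call takes as long as a camera call.
- ctrl.masks_of(picture, query): "region" (400x640 bool, what is visible of it) and "extent" ([left, top, right, bottom] in pixels, round what is visible of it).
- ctrl.landmark_of(picture, query): "centre" ([row, column] in pixels: a listed point, or the origin of a listed thing).
The state is a dict: "time": time; "qpos": joint angles; "dq": joint speeds; "joint_efforts": joint torques, N m; "eef_pos": TCP position; "tcp_rot": TCP orientation; "contact_force": force on the tool from outside, world axes, zero at the start; "wrist_torque": the same for the moment, N m; "opening": opening from 0.0 (shut) to 1.0 (fully open).
Only numpy, scipy, OpenCV 4.12 (cv2) and the standard library are available. Lean on these libraries where they do the work, as an engineer would, in place of code of your own. Each camera call takes 0.05 s, during which the arm holds its last target. There are 200 camera calls.

### The job

Take the black screw cap off the drive hub of the blender base so that the jug could go on. Nobody remembers whether its thread is right- or left-handed: turn it gently by its grip bar one way and, if it stops short, the other, without forcing or wrenching it, and when it has turned free lift it straight up. Finish while holding the cap still and level in the gripper, about 10 cm straight above the hub; do not put it down, and leave the other things on the worktop alone.

Things in the scene. Friction and masses are not known exactly. Their poses are not given: they have to be found in the camera images.
- blender_base: White round blender motor base, fixed to the worktop (does not move). 144 mm across at the foot, 96 mm at its flat top, 80 mm high; black dial on its front (its own -x). Origin: centre of its underside; z up. On the top stands its metal drive hub, 62 mm across, on the vertical axis through the origin, at first hidden under the cap.
- hub_top (a point): Centre of the hub's flat top, on the base's axis, 102 mm above the worktop. It lies inside the cap until that is lifted off. The hub is 22 mm high, so the cap must rise about 25 mm to clear it. On the hub the cap turns almost without resistance (under 0.1 N m) between its stops, does not rise as it turns, and has about 2 mm of play sideways and upwards.
- cap: Black round screw cap, 77 mm across, 25 mm high without its grip bar, 70 to 130 g, loose. Origin: centre of its skirt's lower edge (3 mm above the base's flat top while screwed on); z up along its axis. It comes loose in one direction only, clockwise or anticlockwise from above; this differs from start to start and cannot be seen.
- cap_grip (a point): Middle of the cap's straight grip bar, 40 mm above the cap's origin. The bar is 60 mm long along the cap's x, 14 mm thick along its y, 30 mm high (25 to 55 mm above the cap's origin). Turned the wrong way, the cap meets a hard stop after 15 to 31 degrees and cannot be lifted; the right way it turns 55 to 70 degrees to a hard stop, and there lifts straight off.
- spice_jar: Bystander: spice jar, 46 mm across, 108 mm high, standing behind the blender base. Origin: centre of its underside.
- mill: Bystander: small salt shaker, 44 mm across, 90 mm high, standing behind the blender base. Origin: centre of its underside.
- mug: Bystander: white mug with a handle, 78x113 mm, 89 mm high, standing behind the blender base. Origin: centre of its underside.

How it is judged:
On the way:
1. the cap has come off the hub: 30 mm above where it sat, upright and over the hub (z of cap in the frame of blender_base above 0.113 m and horizontal distance between cap and blender_base below 0.05 m and angle between cap's own z axis and vertical below 0.3 rad), for 0.1 s.
At the end, for the whole second after the job is handed in: The cap is held in the fingers (more than 2 N), touching nothing of the blender base, still (under 0.03 m/s), level within 0.2 rad, within 40 mm of the hub's axis, its lower edge 140 to 270 mm above the worktop (38 to 168 mm above the hub's top) (z of cap in the frame of blender_base between 0.14 and 0.27 m and horizontal distance between cap and blender_base below 0.04 m and angle between cap's own z axis and vertical below 0.2 rad and linear speed of cap below 0.03 m/s and contact force between the fingers and cap above 2 N and contact force between cap and blender_base below 0.2 N); the arm keeps its last pose, push and grip.
It fails at once if the cap was forced: more than 90 N between it and the hub (contact force between cap and blender_base above 90 N).
It fails at once if the spice jar was shifted more than 20 mm or knocked over (distance of spice_jar from where it was at the start of the episode above 0.02 m or angle between spice_jar's own z axis and vertical above 0.4 rad).
It fails at once if the shaker was shifted more than 20 mm or knocked over (distance of mill from where it was at the start of the episode above 0.02 m or angle between mill's own z axis and vertical above 0.4 rad).
It fails at once if the mug was shifted more than 20 mm or knocked over (distance of mug from where it was at the start of the episode above 0.02 m or angle between mug's own z axis and vertical above 0.4 rad).
It also fails if it takes over 48 s, if anything falls off the work surface, if the arm or the gripper's body presses on something with over 40 N, if the wrist force passes 120 N, or if a joint passes its speed limit or range.

## Working session

There is one attempt and no reset: what is moved stays moved. The work goes in short steps, Python scripts to look and compute and a tool call to move; the robot and the scene stay as the last step left them, time stands still between calls to the robot, and variables do not carry over. Pictures are saved under pics/ and viewed, about 8 in all and at most 12, crops included, and the job is handed in when it is done.

Besides the shell and the picture viewer there is one more tool, called after "Emit:" as name([rows], argument=value, ...), one row to a line, values as JSON. servo_tool: Moves the arm, as the interface text tells. Its arguments: {"type":"object","properties":{"increments":{"type":"array"},"grip_force":{"type":"number"}},"required":["increments"]}

```bash
mkdir -p pics; cat > h.py <<'E'
import numpy as np, cv2
from plant import ctrl
def px_ray(p,row,col,fish=False):
    K=np.array(p["K"]);E=np.array(p["extrinsics"])
    x=(col-K[0,2])/K[0,0];y=(row-K[1,2])/K[1,1]
    if fish:
        r=np.hypot(x,y);d=np.array([np.sin(r)*x/max(r,1e-9),np.sin(r)*y/max(r,1e-9),np.cos(r)])
    else: d=np.array([x,y,1.])
    d=E[:3,:3]@d;return E[:3,3],d/np.linalg.norm(d)
def onz(p,row,col,z,fish=False):
    o,d=px_ray(p,row,col,fish);return o+d*(z-o[2])/d[2]
def save(p,n): cv2.imwrite(f"pics/{n}.png",p["frame"][:,:,::-1])
E
python3 - <<'E'
from h import *
print(ctrl.get_state(),ctrl.grip_point_offset)
for c in("scene","side","wrist"):
    p=ctrl.read_camera(c);save(p,c+"0")
    for q,z in(("cap_grip",.123),("cap",.083),("blender_base",0),("spice_jar",0),("mill",0),("mug",0)):
        for r in ctrl.landmark_of(p,q)[:2]:
            print(c,q,round(r["conf"],2),np.round(r["centre"]),np.round(onz(p,*r["centre"],z,c=="wrist"),3))
E
cd pics; python3 -c "
import cv2,numpy as np
a=[cv2.imread(f'{c}0.png') for c in('scene','side')]
cv2.imwrite('m.png',cv2.resize(np.vstack(a),(480,600)))"
```

```text
{'time': 0.0, 'qpos': array([ 1.16501691e+00,  2.87165005e-01,  1.57822687e+00,  2.37590437e-05,
        1.27860428e+00, -1.49993953e-01]), 'dq': array([ 0.00062026, -0.00124062,  0.00063456, -0.00016049, -0.00145158,
        0.00107753]), 'joint_efforts': array([-9.02037991e-04, -4.05973184e+01, -2.92632347e+01, -1.71368324e-04,
        5.79935586e-03, -3.41493660e-06]), 'eef_pos': array([0.17046961, 0.6524182 , 0.22992063]), 'tcp_rot': array([ 1.27547685e-01,  9.91831711e-01, -1.15252551e-03, -3.40603790e-04]), 'contact_force': array([-0.09696078, -0.36734411, -0.23164558]), 'wrist_torque': array([ 0.01247377, -0.00991898, -0.03971142]), 'opening': 0.9996846635416381} 0.0187
scene cap_grip 0.98 [199. 356.] [ 0.566 -0.127  0.123]
scene cap 0.73 [216. 352.] [ 0.565 -0.121  0.083]
scene blender_base 0.81 [245. 349.] [ 0.569 -0.121  0.   ]
scene spice_jar 0.91 [202. 287.] [ 0.786 -0.057  0.   ]
scene mill 0.97 [226. 248.] [0.723 0.066 0.   ]
scene mill 0.2 [205. 288.] [ 0.772 -0.054  0.   ]
scene mug 0.6 [188. 344.] [ 0.791 -0.229  0.   ]
side cap_grip 0.63 [188. 371.] [ 0.568 -0.107  0.123]
side cap 0.78 [202. 373.] [ 0.565 -0.131  0.083]
side blender_base 0.87 [242. 370.] [ 0.565 -0.112  0.   ]
side spice_jar 0.86 [248. 263.] [ 0.776 -0.053  0.   ]
side mill 0.97 [284. 270.] [0.726 0.07  0.   ]
side mug 0.63 [213. 288.] [ 0.765 -0.218  0.   ]
```

View pics/m.png

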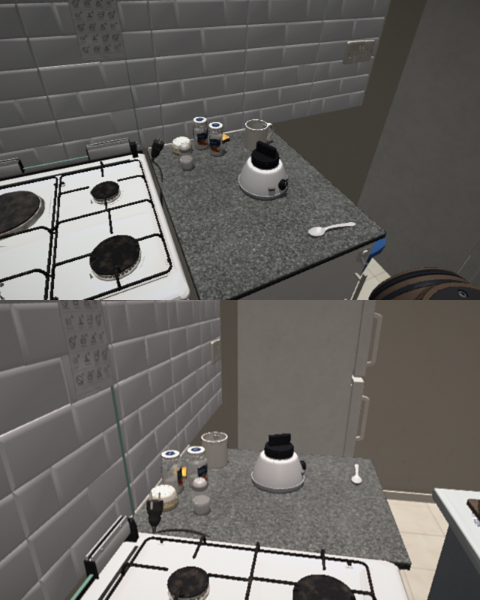

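The pictures show the black cap with its bar on the white base, at about (350, 205) in the scene view. The mug, jar and shaker stand behind it. The two views agree on a base near (0.566, -0.12), so I'm moving there.

Emit:
servo_tool([
  [1, 0.7, -0.7, 0.1, 0],
  [1, 1.4, -1.4, 0.2, 0],
  [1, 2.1, -2.1, 0.3, 0],
  [1, 2.8, -2.8, 0.4, 0],
  [1, 3.5, -3.5, 0.5, 0],
  [1, 4.2, -4.2, 0.6, 0],
  [1, 4.9, -4.9, 0.7, 0],
  [1, 5.6, -5.6, 0.8, 0],
  [1, 6.3, -6.3, 0.9, 0],
  [1, 7, -7, 1, 0],
])

```text
time: 1.88
eef_pos: [0.4518, 0.3715, 0.2719]
tcp_rot: [0.127, 0.992, 0.0, 0.0]
contact_force: [0.8, 1.2, -0.3]
opening: 0.998
```

Emit:
servo_tool([
  [1, 0.25, -1, 0, 0],
  [1, 0.5, -2, 0, 0],
  [1, 0.75, -3, 0, 0],
  [1, 1, -4, 0, 0],
  [1, 1.25, -5, 0, 0],
  [1, 1.5, -6, 0, 0],
  [1, 1.75, -7, 0, 0],
  [1, 2, -8, 0, 0],
  [1, 2.25, -9, 0, 0],
  [1, 2.5, -10, 0, 0],
])

```text
time: 2.72
eef_pos: [0.5519, -0.0306, 0.2722]
tcp_rot: [0.128, 0.992, 0.0, 0.001]
contact_force: [0.9, 0.0, -0.4]
opening: 1.001
```

```bash
python3 - <<'E'
from h import *
p=ctrl.read_camera("wrist");save(p,"w1");print(ctrl.get_state()["qpos"])
for q,z in(("cap_grip",.123),("cap",.083),("blender_base",0)):
    for r in ctrl.landmark_of(p,q)[:2]:
        print(q,round(r["conf"],2),np.round(r["centre"]),np.round(onz(p,*r["centre"],z,True),3))
E
```

```text
[-0.24813875 -0.01080755  1.83202782 -0.00492116  1.31653589 -1.55654478]
cap_grip 0.78 [217. 232.] [ 0.563 -0.125  0.123]
cap 0.87 [208. 246.] [ 0.567 -0.121  0.083]
blender_base 0.6 [193. 256.] [ 0.57  -0.126  0.   ]
```

View pics/w1.png

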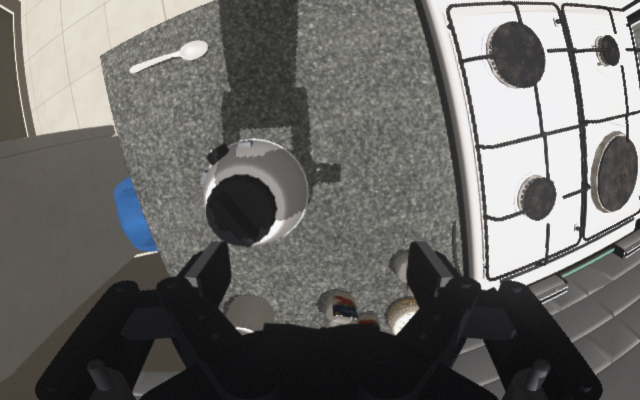

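The wrist view shows the cap at about (240, 212), with a bar whose direction is hard to see. I'll rectify and brighten a top-down view at the height of the bar's top.

```bash
cat >> h.py <<'E'
def topview(p,cx,cy,z,half=.06,n=500):
    # column -> -y (right), row -> -x (down): top of picture = +x
    K=np.array(p["K"]);E=np.array(p["extrinsics"])
    u=np.linspace(-half,half,n);Y,X=np.meshgrid(cy-u,cx-u)
    P=np.stack([X,Y,np.full_like(X,z)],-1)-E[:3,3];P=P@E[:3,:3]
    th=np.arctan2(np.hypot(P[...,0],P[...,1]),P[...,2]);r=np.hypot(P[...,0],P[...,1])+1e-9
    c=(K[0,2]+K[0,0]*th*P[...,0]/r).astype(np.float32);w=(K[1,2]+K[1,1]*th*P[...,1]/r).astype(np.float32)
    im=cv2.remap(p["frame"],c,w,cv2.INTER_CUBIC).astype(float)
    return np.clip(255*(im/255)**.45*1.3,0,255).astype(np.uint8)
E
python3 - <<'E'
from h import *
p=ctrl.read_camera("wrist")
im=topview(p,.566,-.122,.138);cv2.imwrite("pics/t1.png",im[:,:,::-1])
print(np.array(p["extrinsics"])[:3,3])
E
```

```text
[ 0.4869557  -0.01290544  0.41408356]
```

View pics/t1.png

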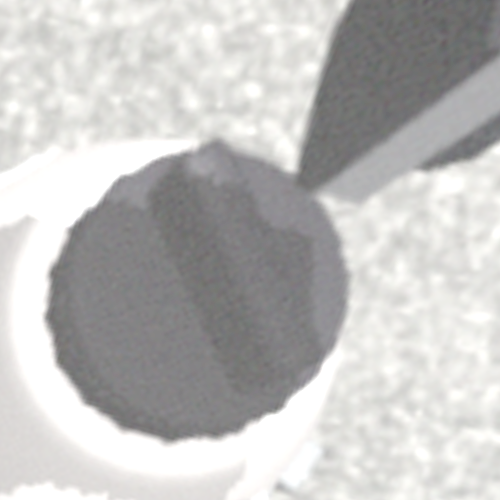

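The strip in the rectified view is the side of the bar. The bar runs at about +23.5° from world x, centred near (0.566, -0.122). Turning -142° aligns the jaws and keeps the wrist joint mid-range.

Emit:
servo_tool([
  [1, 0.04, -0.23, 0, -1.4],
  [1, 0.08, -0.46, 0, -2.8],
  [1, 0.12, -0.7, 0, -4.2],
  [1, 0.16, -0.93, 0, -5.6],
  [1, 0.2, -1.16, 0, -7],
  [1, 0.24, -1.4, 0, -8.4],
  [1, 0.28, -1.6, 0, -9.8],
  [1, 0.3, -1.85, 0, -11.2],
  [1, 0.33, -2.1, 0, -12.6],
  [1, 0.35, -2.3, 0, -14],
])

```text
time: 3.8
eef_pos: [0.5658, -0.1187, 0.2719]
tcp_rot: [0.675, 0.738, 0.0, 0.0]
contact_force: [0.6, -0.5, 0.4]
opening: 1.0
```

Emit:
servo_tool([
  [1, 0, 0, 0, -1.4],
  [1, 0, 0, 0, -2.8],
  [1, 0, 0, 0, -4.2],
  [1, 0, 0, 0, -5.6],
  [1, 0, 0, 0, -7],
  [1, 0, 0, 0, -8.4],
  [1, 0, 0, 0, -9.8],
  [1, 0, 0, 0, -11.2],
  [1, 0, 0, 0, -12.6],
  [1, 0, 0, 0, -14.3],
])

```text
time: 4.63
eef_pos: [0.5658, -0.1164, 0.272]
tcp_rot: [0.977, 0.215, 0.0, 0.0]
contact_force: [0.1, -0.0, 0.3]
opening: 0.998
```

```bash
python3 - <<'E'
from h import *
from scipy.spatial.transform import Rotation as R
p=ctrl.read_camera("wrist");s=ctrl.get_state()
y=R.from_quat(s["tcp_rot"]).apply([0,1,0]);print(s["eef_pos"],np.degrees(np.arctan2(y[1],y[0])),s["qpos"],np.array(p["extrinsics"])[:3,3])
im=topview(p,.566,-.122,.138);cv2.imwrite("pics/t2.png",im[:,:,::-1])
for q,z in(("cap_grip",.123),("cap",.083),("blender_base",0)):
    for r in ctrl.landmark_of(p,q)[:2]:
        print(q,round(r["conf"],2),np.round(r["centre"]),np.round(onz(p,*r["centre"],z,True),3))
E
```

```text
[ 0.56581177 -0.1164624   0.27197045] -65.44078505354297 [-3.78398999e-01  4.28476999e-02  1.77799361e+00 -3.88762983e-04
  1.31980672e+00  7.63854361e-01] [ 0.62507598 -0.08870415  0.4143435 ]
cap_grip 0.62 [184. 324.] [ 0.567 -0.122  0.123]
cap 0.68 [179. 328.] [ 0.566 -0.128  0.083]
```

View pics/t2.png

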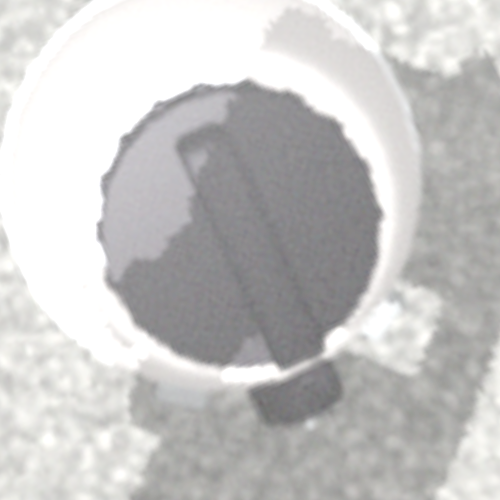

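The bar is now clear: its top is centred at about (257, 247) px, which gives (0.567, -0.1235) and an angle of 25.5°. I'll correct for that, descend, and then close.

Emit:
servo_tool([
  [1, 0.03, -0.18, 0, 0.2],
  [1, 0.03, -0.18, -0.5, 0.2],
  [1, 0.03, -0.18, -1.1, 0.2],
  [1, 0.03, -0.18, -1.7, 0.2],
  [1, 0.03, -0.18, -2.3, 0.2],
  [1, 0.03, -0.18, -2.8, 0.2],
  [1, 0.03, -0.18, -3.3, 0.2],
  [1, 0.03, -0.18, -3.7, 0.2],
  [1, 0.03, -0.18, -3.9, 0.2],
  [1, 0.03, -0.18, -3.93, 0.2],
], grip_force=30)

```text
time: 5.67
eef_pos: [0.5658, -0.1234, 0.1126]
tcp_rot: [0.974, 0.228, -0.001, -0.001]
contact_force: [-0.2, -0.3, -0.2]
opening: 1.002
```

Emit:
servo_tool([
  [0.3, 0, 0, 0, 0],
  [0.3, 0, 0, 0, 0],
  [0.3, 0, 0, 0, 0],
  [0.3, 0, 0, 0, 0],
  [0, 0, 0, 0, 0],
  [0, 0, 0, 0, 0],
  [0, 0, 0, 0, 0],
  [0, 0, 0, 0, 0],
  [0, 0, 0, 0, 0],
  [0, 0, 0, 0, 0],
])

```text
time: 6.5
eef_pos: [0.5663, -0.1237, 0.1134]
tcp_rot: [0.974, 0.228, -0.001, -0.0]
contact_force: [-0.8, -0.1, 3.4]
opening: 0.157
```

Emit:
servo_tool([
  [0, 0, 0, 0, 0.3],
  [0, 0, 0, 0, 0.6],
  [0, 0, 0, 0, 0.9],
  [0, 0, 0, 0, 1.2],
  [0, 0, 0, 0, 1.5],
  [0, 0, 0, 0, 1.8],
  [0, 0, 0, 0, 2.1],
  [0, 0, 0, 0, 2.4],
  [0, 0, 0, 0, 2.6],
  [0, 0, 0, 0, 2.6],
])

```text
time: 7.33
eef_pos: [0.5663, -0.1238, 0.1135]
tcp_rot: [0.941, 0.337, -0.001, -0.0]
contact_force: [0.2, -0.5, 2.7]
opening: 0.157
```

```bash
cat > st.py <<'E'
from h import *
from scipy.spatial.transform import Rotation as R
s=ctrl.get_state();y=R.from_quat(s["tcp_rot"]).apply([0,1,0])
print(s["time"],s["eef_pos"].round(4),"yaw",np.degrees(np.arctan2(y[1],y[0])).round(2),"F",s["contact_force"].round(1),"T",s["wrist_torque"].round(2),s["opening"],"j6",s["qpos"][5])
E
python3 st.py
```

```text
7.3333 [ 0.5663 -0.1238  0.1135] yaw -50.58 F [ 0.2 -0.5  2.7] T [-0.09 -0.05  0.02] 0.15687400726569348 j6 0.4937029636788161
```

Emit:
servo_tool([
  [0, 0, 0, 0, 0.15],
  [0, 0, 0, 0, 0.3],
  [0, 0, 0, 0, 0.45],
  [0, 0, 0, 0, 0.6],
  [0, 0, 0, 0, 0.75],
  [0, 0, 0, 0, 0.9],
  [0, 0, 0, 0, 1.0],
  [0, 0, 0, 0, 1.0],
  [0, 0, 0, 0, 1.0],
  [0, 0, 0, 0, 1.0],
])

```text
time: 8.17
eef_pos: [0.5663, -0.1238, 0.1134]
tcp_rot: [0.926, 0.378, -0.001, -0.0]
contact_force: [-0.6, 0.3, 1.9]
opening: 0.158
```

```bash
python3 st.py
```

```text
8.1667 [ 0.5663 -0.1238  0.1134] yaw -45.58 F [-0.6  0.3  1.9] T [-0.07 -0.03  0.01] 0.15771542071664602 j6 0.40649224979348697
```

Emit:
servo_tool([
  [0, 0, 0, 0, 0.15],
  [0, 0, 0, 0, 0.3],
  [0, 0, 0, 0, 0.45],
  [0, 0, 0, 0, 0.6],
  [0, 0, 0, 0, 0.75],
  [0, 0, 0, 0, 0.9],
  [0, 0, 0, 0, 1.0],
  [0, 0, 0, 0, 1.0],
  [0, 0, 0, 0, 1.0],
  [0, 0, 0, 0, 1.0],
])

```text
time: 9.0
eef_pos: [0.5664, -0.1238, 0.1135]
tcp_rot: [0.908, 0.418, -0.001, 0.0]
contact_force: [0.2, -0.8, 1.7]
opening: 0.155
```

```bash
python3 st.py
```

```text
9.0 [ 0.5664 -0.1238  0.1135] yaw -40.57 F [ 0.2 -0.8  1.7] T [-0.05 -0.01 -0.02] 0.15450734377929484 j6 0.3192643341020787
```

Emit:
servo_tool([
  [0, 0, 0, 0, 0.15],
  [0, 0, 0, 0, 0.3],
  [0, 0, 0, 0, 0.45],
  [0, 0, 0, 0, 0.6],
  [0, 0, 0, 0, 0.75],
  [0, 0, 0, 0, 0.9],
  [0, 0, 0, 0, 1.0],
  [0, 0, 0, 0, 1.0],
  [0, 0, 0, 0, 1.0],
  [0, 0, 0, 0, 1.0],
])

```text
time: 9.83
eef_pos: [0.5663, -0.1238, 0.1135]
tcp_rot: [0.889, 0.457, -0.001, 0.0]
contact_force: [0.4, 0.3, 2.3]
opening: 0.155
```

```bash
python3 st.py
```

```text
9.8333 [ 0.5663 -0.1238  0.1135] yaw -35.56 F [0.4 0.3 2.3] T [0.01 0.02 0.03] 0.15528006649650708 j6 0.23195547189865592
```

Emit:
servo_tool([
  [0, 0, 0, 0, 0.15],
  [0, 0, 0, 0, 0.3],
  [0, 0, 0, 0, 0.45],
  [0, 0, 0, 0, 0.6],
  [0, 0, 0, 0, 0.75],
  [0, 0, 0, 0, 0.9],
  [0, 0, 0, 0, 1.0],
  [0, 0, 0, 0, 1.0],
  [0, 0, 0, 0, 1.0],
  [0, 0, 0, 0, 1.0],
])

```text
time: 10.67
eef_pos: [0.5663, -0.1237, 0.1135]
tcp_rot: [0.868, 0.496, -0.001, 0.0]
contact_force: [-0.5, 0.3, 2.4]
opening: 0.158
```

```bash
python3 st.py; python3 - <<'E'
from h import *
p=ctrl.read_camera("wrist")
im=topview(p,.5663,-.1238,.138);cv2.imwrite("pics/t3.png",im[:,:,::-1])
E
```

```text
10.6667 [ 0.5663 -0.1237  0.1135] yaw -30.55 F [-0.5  0.3  2.4] T [-0.01  0.01  0.07] 0.15822913118045337 j6 0.14469836197262753
```

View pics/t3.png

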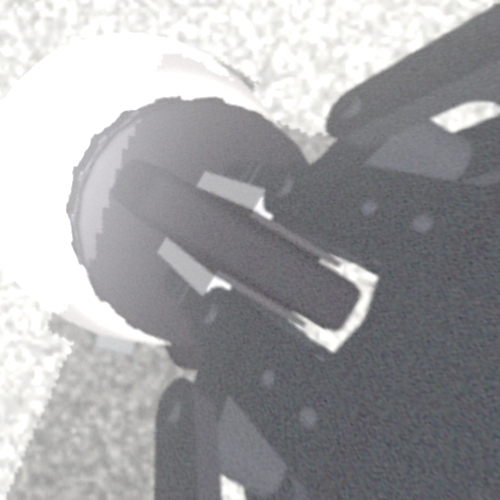

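The picture shows the bar turned with the pads to about 60°, and 33° is past any wrong-way stop. So anticlockwise is the right way. I'll carry on to about 53°, then step gently to the stop.

Emit:
servo_tool([
  [0, 0, 0, 0, 0.5],
  [0, 0, 0, 0, 1.0],
  [0, 0, 0, 0, 1.5],
  [0, 0, 0, 0, 2.0],
  [0, 0, 0, 0, 2.5],
  [0, 0, 0, 0, 3.0],
  [0, 0, 0, 0, 3.5],
  [0, 0, 0, 0, 4.0],
  [0, 0, 0, 0, 4.0],
  [0, 0, 0, 0, 4.0],
])

```text
time: 11.55
eef_pos: [0.5664, -0.1237, 0.1135]
tcp_rot: [0.769, 0.639, -0.001, 0.0]
contact_force: [0.6, -0.5, 2.6]
opening: 0.154
```

Emit:
servo_tool([
  [0, 0, 0, 0, 0.1],
  [0, 0, 0, 0, 0.2],
  [0, 0, 0, 0, 0.3],
  [0, 0, 0, 0, 0.4],
  [0, 0, 0, 0, 0.5],
  [0, 0, 0, 0, 0.6],
  [0, 0, 0, 0, 0.7],
  [0, 0, 0, 0, 0.8],
  [0, 0, 0, 0, 0.8],
  [0, 0, 0, 0, 0.8],
])

```text
time: 12.38
eef_pos: [0.566, -0.1233, 0.1135]
tcp_rot: [0.747, 0.665, -0.001, -0.0]
contact_force: [-2.0, 2.2, 3.5]
opening: 0.16
```

```bash
python3 st.py
```

```text
12.3833 [ 0.566  -0.1233  0.1135] yaw -6.61 F [-2.   2.2  3.5] T [ 0.51  0.51 -0.14] 0.15981247632523196 j6 -0.2728810893883857
```

Some resistance appears at 57°. One small further step will show whether this is the stop.

Emit:
servo_tool([
  [0, 0, 0, 0, 0.1],
  [0, 0, 0, 0, 0.2],
  [0, 0, 0, 0, 0.3],
  [0, 0, 0, 0, 0.4],
  [0, 0, 0, 0, 0.4],
  [0, 0, 0, 0, 0.4],
  [0, 0, 0, 0, 0.4],
  [0, 0, 0, 0, 0.4],
  [0, 0, 0, 0, 0.4],
  [0, 0, 0, 0, 0.4],
])

```text
time: 13.22
eef_pos: [0.5658, -0.123, 0.1135]
tcp_rot: [0.735, 0.678, -0.001, -0.001]
contact_force: [-2.6, 1.8, 6.6]
opening: 0.16
```

```bash
python3 st.py
```

```text
13.2167 [ 0.5658 -0.123   0.1135] yaw -4.68 F [-2.6  1.8  6.6] T [ 0.5   0.47 -0.42] 0.16007896925615211 j6 -0.3070590267119675
```

The torque rises to -0.42 N m at about 59°, so that's the stop. I'll try a gentle 6 mm lift and watch Fz.

Emit:
servo_tool([
  [0, 0, 0, 0.02, 0],
  [0, 0, 0, 0.04, 0],
  [0, 0, 0, 0.06, 0],
  [0, 0, 0, 0.08, 0],
  [0, 0, 0, 0.1, 0],
  [0, 0, 0, 0.12, 0],
  [0, 0, 0, 0.14, 0],
  [0, 0, 0, 0.15, 0],
  [0, 0, 0, 0.15, 0],
  [0, 0, 0, 0.15, 0],
])

```text
time: 14.05
eef_pos: [0.5662, -0.1235, 0.1207]
tcp_rot: [0.735, 0.678, -0.001, -0.0]
contact_force: [0.3, -0.2, -0.7]
opening: 0.16
```

```bash
python3 st.py
```

```text
14.05 [ 0.5662 -0.1235  0.1207] yaw -4.63 F [ 0.3 -0.2 -0.7] T [-0.02  0.01 -0.01] 0.16000338604373757 j6 -0.3076147495248589
```

The cap came free: Fz is only about its weight and the torque is gone. I'm lifting on.

Emit:
servo_tool([
  [0, 0, 0, 0.1, 0],
  [0, 0, 0, 0.25, 0],
  [0, 0, 0, 0.4, 0],
  [0, 0, 0, 0.6, 0],
  [0, 0, 0, 0.8, 0],
  [0, 0, 0, 1.0, 0],
  [0, 0, 0, 1.2, 0],
  [0, 0, 0, 1.4, 0],
  [0, 0, 0, 1.5, 0],
  [0, 0, 0, 1.5, 0],
], grip_force=40)

```text
time: 14.88
eef_pos: [0.567, -0.1238, 0.1825]
tcp_rot: [0.735, 0.678, -0.0, 0.001]
contact_force: [0.5, -0.2, -0.7]
opening: 0.154
```

Emit:
servo_tool([
  [0, 0, 0, 0.15, 0],
  [0, 0, 0, 0.3, 0],
  [0, 0, 0, 0.5, 0],
  [0, 0, 0, 0.7, 0],
  [0, 0, 0, 0.9, 0],
  [0, 0, 0, 1.05, 0],
  [0, 0, 0, 1.2, 0],
  [0, 0, 0, 1.3, 0],
  [0, 0, 0, 1.3, 0],
  [0, 0, 0, 1.3, 0],
])

```text
time: 15.72
eef_pos: [0.567, -0.1238, 0.2346]
tcp_rot: [0.735, 0.678, -0.0, 0.001]
contact_force: [-0.5, 0.3, -1.0]
opening: 0.154
```

```bash
python3 st.py; python3 - <<'E'
from h import *
s=ctrl.get_state();ims=[]
for c in("scene","side"):
    p=ctrl.read_camera(c)
    ims.append(cv2.resize(p["frame"][100:280,240:480],(640,480))[:,:,::-1][:,:,:])
    for q,z in(("cap",.202),("hub_top",.102),("blender_base",0)):
        for r in ctrl.landmark_of(p,q)[:1]: print(c,q,round(r["conf"],2),np.round(r["centre"]),np.round(onz(p,*r["centre"],z),3))
cv2.imwrite("pics/f.png",cv2.resize(np.hstack(ims),(800,300)))
E
```

```text
15.7167 [ 0.567  -0.1238  0.2346] yaw -4.63 F [-0.5  0.3 -1. ] T [-0.    0.06  0.  ] 0.15357560551771574 j6 -0.30794327950329276
side cap 0.91 [145. 375.] [ 0.567 -0.134  0.202]
side hub_top 0.65 [197. 369.] [ 0.571 -0.113  0.102]
side blender_base 0.79 [241. 371.] [ 0.564 -0.119  0.   ]
```

View pics/f.png

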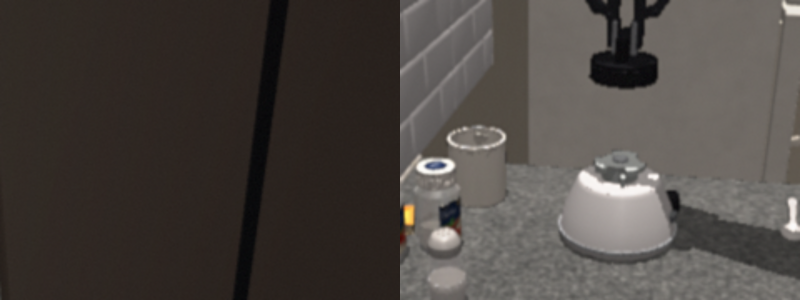

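The side view shows the cap level in the gripper at about (625, 70) px, well above the bare hub at (620, 165), with the bystanders still standing. The arm blocks the scene camera. The cap is settled, so I'm handing in.

```bash
python3 st.py; python3 -c "
from plant import ctrl
print(abs(ctrl.get_state()['dq']).max());print(ctrl.sign_off())"
```

```text
16.1167 [ 0.5669 -0.1237  0.2342] yaw -4.62 F [ 0.4  0.5 -0.4] T [-0.02  0.01 -0.03] 0.155241220551949 j6 -0.3079619223956536
0.0022942813861542735
the job is handed in; nothing more can be done
None
```

The cap is off the hub and held level in the gripper, and the job is handed in at about 16 s on the robot's clock; the sign-off gives no verdict.

I gripped the bar at 30 N and turned the cap anticlockwise in small steps. It ran free past 33°, beyond any wrong-way stop, so I never needed to try the other way. It met its stop at about 59° with about 0.4 N m at the wrist, then came up with no resistance. I tightened the grip to 40 N for the rest of the lift.

**Last checks:**
- **Height:** the tool had risen about 121 mm since gripping the cap. That puts the cap's lower edge near 0.204 m, roughly 10 cm above the hub's top.
- **Position:** the tool stands within 1 mm of where it first gripped the bar, on the hub's axis.
- **Stillness and grip:** the arm was still. The opening was unchanged at about 13 mm, which matches the bar, and the wrist felt only about the cap's weight.
- **Picture:** the side view shows the cap level above the bare hub. The mug, jar and shaker there are still standing; I compared them by eye only.

**Not confirmed:** the arm blocked the scene camera at the end, so only the side view backs up the final picture. Its detections of the cap and hub differ by 10 to 20 mm sideways. Its readings of the base spread about as much at the start, so I relied on the tool position.

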